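# Fit the T-handle to the padding press and tighten it

## Robot

A 6-joint arm with a two-finger parallel gripper is mounted at the origin on the work surface. World frame = base frame: x ahead of the robot, y to its left, z up, the work surface at z = 0. Lengths are in m, angles in degrees, forces in N, time in s.
With the tool pointing down it reaches from about 0.3 to 0.75 m from the base axis. Payload 8.5 kg.
Tool frame: the origin (TCP) lies on the centre line of the jaws, within the pads' length; the fingertips stand env.tcp_to_tips ahead of it and the grasp point (between the pads) lies 8 mm behind it (env.tcp_to_tips is the distance from the TCP to the fingertips, in m); z points along the fingers, y is the direction in which the jaws open and shut (so a half turn about z gives the same grasp; the last joint's range is limited). The gripper opens to 85 mm and grips with 20 to 120 N. Pads are 22 mm wide; open, the fingers measure 114 mm over their backs; the gripper's body (76 mm by 85 mm) begins 54 mm behind the grasp point. The pads swing forward as they close: fully open they stand 13 mm farther back than shut.
Start: joints at [-77.71, 21.807, 74.336, -0, 83.858, -12.336], TCP at [0.229, -0.5, 0.242] pointing down, gripper open.
Joint ranges: [-178.18, 178.18], [-50.72, 133.34], [12.68, 142.11], [-81.47, 261.47], [9.98, 163.14], [-165.26, 165.26]. Speed limits (degrees/s): [136.94, 136.94, 180, 180, 180, 180].

## Interface

Orientations are given as a 3x3 rotation matrix whose columns are the frame's x, y, z axes.
In Python, from rig import env gives the robot as it stands. The module is installed in compiled form; this text tells all that it offers.
- The arm moves only by the tool carry_out, never from a script. Its argument "rows" is a list of rows, each an object of numbers: "tx", "ty", "tz": the shift along the tool's x, y, z in cm; "yaw": the turn about the tool's z in rad. In form: [{"tx": .., "ty": .., "tz": .., "yaw": ..}, ...]. A call has 1 to 12 rows; each row shifts and turns the pose as measured when the row begins, along the tool's axes as they then stand; what a row does not reach is not made up. A row lasts 1/10 s, in which the tool goes at most 50 mm and 8.59 degrees, less where a joint would pass 70% of its speed; a pose out of reach is approached as far as the arm can. A call is refused whole if a number of a shift passes 5 or a number of a turn 0.15, either way. A call with a gripper value outside its range is refused whole. "jaw" is the closure, from -1 (fully open) to 1 (shut), set as the call begins (left out, the last holds). The fingers move at their own pace and stop on an object; "squeeze" is the grip in N (left out, the last holds). Time passes only in rows, so rows that do not move let the fingers close. It gives the time, the measured TCP pose, the force and the opening at its end, in the units of the state.
- env.observe(): the state, without advancing time (a new reading comes with each control period).
- env.get_image(name): name is "side" or "top" or "wrist"; returns the picture (400x640x3 uint8, red, green, blue); there is no depth.
- env.camera_params(name): a dict with "vertical_fov" (degrees; the focal length in pixels is half the picture's height over the tangent of half this angle, whatever the lens; pixels are square), "cx", "cy" (the principal point, pixels), "view" (4x4, takes a point from world to camera coordinates). Camera axes: x right, y up, looking along -z (the intrinsics and any distortion apply to the point x, -y, -z); pixel columns grow to the right and rows downward; lengths in m; the calibration is good to about 2 mm. A picture is of the moment at which its call begins: read the wrist's pose just before it. camera_params takes no time and is no camera call; for the wrist camera it gives the pose at the moment of the call.
- env.close_job(): hands the job in, once; it reports no verdict.
The state is a dict: "time_s": time; "q": joint angles; "qvel": joint speeds; "joint_efforts": joint torques, N m; "position": TCP position; "tool_rot": TCP orientation; "ft_force": force on the tool from outside, world axes, zero at the start; "wrist_torque": the same for the moment, N m; "grip_width": finger opening in m.
Only numpy, scipy, OpenCV 4.12 (cv2) and the standard library are available. Lean on these libraries where they do the work, as an engineer would, in place of code of your own. Each camera call takes 0.05 s, during which the arm holds its last target. There are 200 camera calls.

## Task

The loose T-handle belongs on the screw of the padding press. Set its hub into the collar on top of the press, turn it by feel until its slot drops over the flat tang of the screw and the hub is fully home, then turn the handle clockwise (seen from above) until the screw stops and the bar lies along the press's beam. Leave the handle there, fully home, and leave the other things on the desk where they are.

Things in the scene. Friction and masses are not known exactly. Their poses are not given: they have to be found in the camera images.
- handle_bar (a point): Loose dark steel T-handle, about 0.42 kg, standing upright on its hub. The point is the centre of its cross bar, 66 mm above the hub's flat underside. x along the bar, z up along the hub's axis. Bar: 16 mm wide, 16 mm high, 150 mm long, with a black 26 mm ball at each end. Hub: round, 46 mm in diameter, 38 mm high, with a thin neck (14 mm) up to the bar.
- hub_slot (a point): Centre of the handle hub's underside, on the hub's axis. Here opens a straight slot 34 mm long, 17 mm wide and 16 mm deep, lying parallel to the bar (x axis); both ways round are the same.
- press_seat (a point): Fixed grey padding press: base 180 x 270 mm, two columns, a beam (270 x 64 mm, top 140 mm above the desk) along its y axis. The point is on the screw's vertical axis, on the shoulder at the bottom of the collar, level with the beam's top; y along the beam, z up. Fully home, the hub's underside rests here and the bar's centre is 66 mm above it.
- collar_rim (a point): Centre of the rim of the steel collar on the beam: 25 mm above press_seat, 51 mm inner and 62 mm outer diameter. It guides the hub with about 2.5 mm of play all round.
- tang_top (a point): Top of the screw's upright tang inside the collar, 15 mm above press_seat; tang 32 x 14 mm in plan, top edges bevelled 2 mm. These axes do not turn with it: its angle is NOT measured. Tight, its long side lies along the beam; at the start it is backed off from there by a random 35 to 143 degrees anticlockwise. A hub not lined up within some 5 degrees rests on it; lined up it drops 15 mm.
- glue_center (a point): White glue bottle, 58 mm in diameter and 140 mm high, standing on the desk; the point is half-way up. Leave alone.
- stapler_center (a point): Black stapler, 135 x 34 mm, 55 mm high, lying along its x axis; the point is 25 mm above the desk. Leave alone.
- cardbox_center (a point): Cardboard box 85 x 120 mm, 45 mm high; the point is at its centre. Leave alone.
- beam_end (a point): Top of the press's beam near its +y end, 100 mm from the screw's axis. The screw tightens clockwise up to a firm stop where the tang lies along the beam. Its friction is 0.25 N m: a hub pressed on the tang with under 10 N turns without dragging it along. Once home, the slot has about 5 degrees of play either way on the tang.
There are look-alikes about, which are no part of the job. What is shaped like the part that bears handle_bar but orange or red is not meant.

How it is judged:
By the outcome, as a careful person would: the job done as asked, in the order asked, and still so for the second after the job is handed in, with the robot touching nothing.
It also fails if it takes over 72 s, if anything falls off the work surface, if the arm or the gripper's body presses on something with over 40 N, if the wrist force passes 120 N, or if a joint passes its speed limit or range.

## Working session

There is one attempt and no reset: what is moved stays moved. The work goes in short steps, Python scripts to look and compute and a tool call to move; the robot and the scene stay as the last step left them, time stands still between calls to the robot, and variables do not carry over. Pictures are saved under pics/ and viewed, about 8 in all and at most 12, crops included, and the job is handed in when it is done.

Besides the shell and the picture viewer there is one more tool, called after "Emit:" as name([rows], argument=value, ...), one row to a line, values as JSON. carry_out: Moves the arm, as the interface text tells. Its arguments: {"type":"object","properties":{"rows":{"type":"array","items":{"type":"object","properties":{"tx":{"type":"number"},"ty":{"type":"number"},"tz":{"type":"number"},"yaw":{"type":"number"}}}},"jaw":{"type":"number"},"squeeze":{"type":"number"}},"required":["rows"]}

```bash
mkdir -p pics
cat > h.py <<'E'
import numpy as np,cv2
from rig import env
def snap(n,f):
    P=env.camera_params(n); im=env.get_image(n); cv2.imwrite('pics/'+f,im[:,:,::-1]); return im,P
def ray(P,u,v):
    f=200/np.tan(np.radians(P['vertical_fov'])/2); V=np.array(P['view'])
    d=V[:3,:3].T@np.array([(u-P['cx'])/f,-(v-P['cy'])/f,-1]); o=-V[:3,:3].T@V[:3,3]
    return o,d/np.linalg.norm(d)
def onz(P,u,v,z):
    o,d=ray(P,u,v); return o+d*(z-o[2])/d[2]
def proj(P,p):
    f=200/np.tan(np.radians(P['vertical_fov'])/2); c=np.array(P['view'])@np.append(p,1)
    return P['cx']-f*c[0]/c[2],P['cy']+f*c[1]/c[2]
E
ls
python3 - <<'E'
from h import *
a,P=snap('top','top0.png'); b,Q=snap('side','side0.png')
cv2.imwrite('pics/both0.png',np.vstack([a,b])[:,:,::-1])
print(P,Q,env.observe(),env.tcp_to_tips)
E
```

```text
h.py
pics
{'vertical_fov': 53.46316299713409, 'cx': 323.33051955405074, 'cy': 200.29570650034862, 'view': array([[-0.11932558, -0.99284336,  0.00484427,  0.07569899],
       [ 0.97247972, -0.11589198,  0.20211936, -0.55346511],
       [-0.20011145,  0.02882896,  0.97934892, -0.91256748],
       [ 0.        ,  0.        ,  0.        ,  1.        ]])} {'vertical_fov': 56.07229202377896, 'cx': 327.0118672172781, 'cy': 199.7699522942604, 'view': array([[ 0.99542768, -0.09356412,  0.01922216, -0.52700508],
       [ 0.05447057,  0.72135445,  0.69042068, -0.15934622],
       [-0.07846459, -0.68621681,  0.72315268, -0.78199356],
       [ 0.        ,  0.        ,  0.        ,  1.        ]])} {'time_s': 0.1, 'q': array([-7.77107357e+01,  2.18384139e+01,  7.43780002e+01, -5.75909554e-04,
        8.38601321e+01, -1.23370069e+01]), 'qvel': array([-0.01845031, -0.07238769, -0.17371561,  0.00579483, -0.02528372,
       -0.0317502 ]), 'joint_efforts': array([ 2.45978015e-03, -4.49221802e+01, -2.31656331e+01, -2.69914908e-04,
        3.69613335e-03,  2.82374486e-06]), 'position': array([ 0.22911493, -0.49973537,  0.24177568]), 'tool_rot': array([[ 9.09044730e-01,  4.16698443e-01, -2.94125164e-04],
       [ 4.16698455e-01, -9.09043838e-01,  1.30324205e-03],
       [ 2.75686263e-04, -1.30726681e-03, -9.99999108e-01]]), 'ft_force': array([0.51712909, 0.25493157, 0.96079163]), 'wrist_torque': array([-0.00014292, -0.01117284,  0.02413843]), 'grip_width': 0.08562837822859441} 0.011
```

View pics/top0.png

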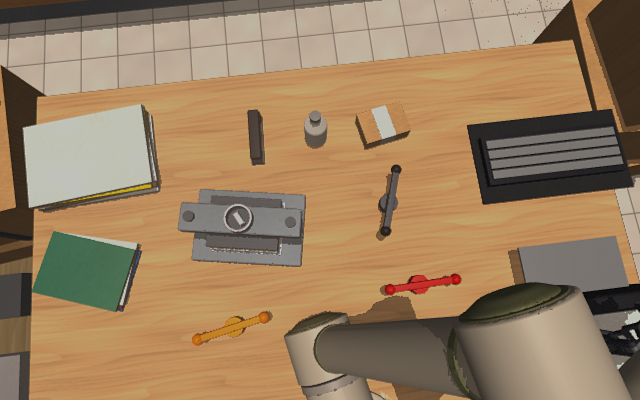

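View pics/side0.png

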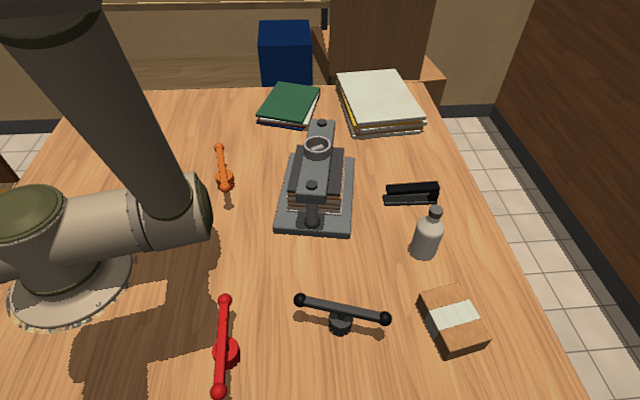

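The top view shows three T-handles: the dark steel one (balls at about (396,169) and (386,231)), a red one (420,284) and an orange one (235,327). The dark one fits the description. The collar is at (238,218), with the tang visible inside it. I'll measure these and confirm in a crop.

Run:
```python
from h import *
P=env.camera_params('top');Q=env.camera_params('side')
a=cv2.imread('pics/top0.png');b=cv2.imread('pics/side0.png')
def balls(im,x0,y0,x1,y1):
    g=im[y0:y1,x0:x1].max(2); m=(g<45).astype(np.uint8)
    m=cv2.morphologyEx(m,cv2.MORPH_OPEN,np.ones((5,5),np.uint8))
    n,l,s,c=cv2.connectedComponentsWithStats(m)
    return [(s[i,4],c[i]+[x0,y0]) for i in range(1,n)]
print('top',balls(a,370,155,415,245));print('side',balls(b,285,285,400,340))
for uv in [(396,169.5),(386,231)]: print(onz(P,*uv,.066))
for uv in [(300,300),(385.5,318.5)]: print(onz(Q,*uv,.066))
print('collar',onz(P,238,218,.165),onz(Q,317,147,.165))
print('beam ends circ',onz(P,188.5,216,.14),onz(P,290.5,222.5,.14))
c1=cv2.resize(a[185:250,200:280],None,fx=8,fy=8,interpolation=cv2.INTER_CUBIC)[:520]
c2=cv2.resize(a[155:245,365:415],(289,520),interpolation=cv2.INTER_CUBIC)[:, :150+10]
c2=cv2.resize(a[155:245,375:403],(160,520),interpolation=cv2.INTER_CUBIC)
cv2.imwrite('pics/crop.png',np.hstack([c1,c2]))
```

```text
top []
side [(np.int32(60), array([297.91666667, 301.71666667])), (np.int32(25), array([333., 312.])), (np.int32(119), array([343.94117647, 316.05882353])), (np.int32(72), array([384.875     , 320.88888889])), (np.int32(91), array([339.15384615, 331.35164835]))]
[ 0.61213214 -0.17680603  0.066     ]
[ 0.46487211 -0.1294639   0.066     ]
[ 0.46669011 -0.12976401  0.066     ]
[ 0.61471633 -0.17806563  0.066     ]
collar [0.51954604 0.19840279 0.165     ] [0.52141919 0.18543004 0.165     ]
beam ends circ [0.54151904 0.31102522 0.14      ] [0.50049589 0.08947239 0.14      ]
```

View pics/crop.png

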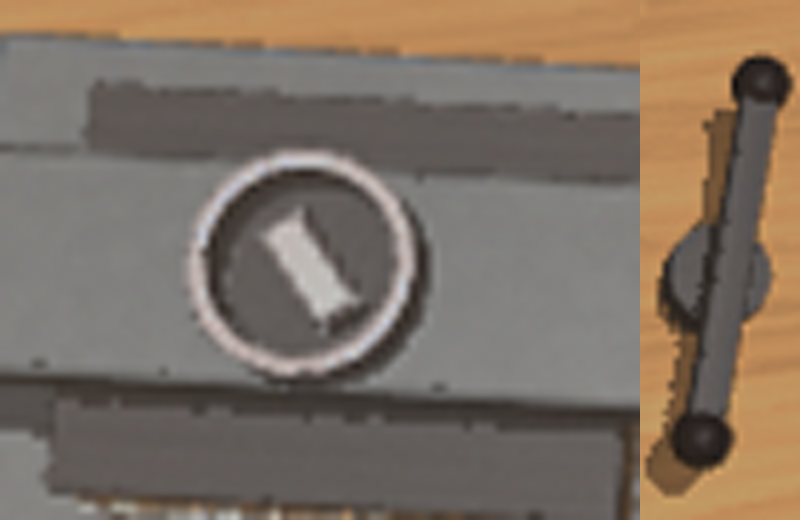

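The crop confirms the dark handle, with black balls on a grey hub. The tang shows from (285,222) to (340,305) in the crop, about 127° anticlockwise of the beam. I'll start turning the wrist to match the bar.

Emit:
carry_out([
  {"yaw": -0.15},
  {"yaw": -0.15},
  {"yaw": -0.15},
  {"yaw": -0.15},
  {"yaw": -0.15},
  {"yaw": -0.15},
  {"yaw": -0.15},
  {"yaw": -0.15},
  {"yaw": -0.15},
  {"yaw": -0.15},
  {"yaw": -0.15},
  {"yaw": -0.15},
], jaw=-1)

```text
validation failed for argument at $.ro...
```

Emit:
carry_out([
  {"tx": 0, "ty": 0, "tz": 0, "yaw": -0.15},
  {"tx": 0, "ty": 0, "tz": 0, "yaw": -0.15},
  {"tx": 0, "ty": 0, "tz": 0, "yaw": -0.15},
  {"tx": 0, "ty": 0, "tz": 0, "yaw": -0.15},
  {"tx": 0, "ty": 0, "tz": 0, "yaw": -0.15},
  {"tx": 0, "ty": 0, "tz": 0, "yaw": -0.15},
  {"tx": 0, "ty": 0, "tz": 0, "yaw": -0.15},
  {"tx": 0, "ty": 0, "tz": 0, "yaw": -0.15},
  {"tx": 0, "ty": 0, "tz": 0, "yaw": -0.15},
  {"tx": 0, "ty": 0, "tz": 0, "yaw": -0.15},
  {"tx": 0, "ty": 0, "tz": 0, "yaw": -0.15},
  {"tx": 0, "ty": 0, "tz": 0, "yaw": -0.15},
], jaw=-1)

```text
time_s: 1.3
position: [0.2287, -0.4977, 0.2371]
tool_rot: [[-0.617, 0.787, -0.003], [0.787, 0.617, 0.012], [0.011, 0.005, -1.0]]
ft_force: [-0.5, -0.7, -0.3]
grip_width: 0.0857
```

```bash
cat >> h.py <<'E'
def go(p,th=None):
    s=env.observe();R=np.array(s['tool_rot']);t=np.degrees(np.arctan2(R[1,0],R[0,0]))
    print('pos',np.round(s['position'],4),'th',round(t,2),'tilt',np.round(R[:2,2],4),'F',np.round(s['ft_force'],1),'M',np.round(s['wrist_torque'],2),'w',round(s['grip_width'],4),'q6',round(s['q'][5],1))
    print('cm in tool now',np.round(100*R.T@(np.array(p)-s['position']),2))
    if th is not None:
        a=np.radians(th);Rt=np.array([[np.cos(a),np.sin(a),0],[np.sin(a),-np.cos(a),0],[0,0,-1]])
        print('after turn: ',np.round(100*Rt.T@(np.array(p)-s['position']),2),'yaw rad',round(np.radians((t-th+180)%360-180),3))
E
python3 - <<'E'
from h import *
go([.5395,-.1535,.2],162)
P=env.camera_params('top');Q=env.camera_params('side')
u=lambda x,y:(200+x/8,185+y/8)
A=onz(P,*u(285,222),.155);B=onz(P,*u(340,305),.155);print('tang',A,B,np.degrees(np.arctan2(*(A-B)[1::-1])))
print(proj(Q,[.5195,.198,.165]),proj(Q,[.5195,.198,.165]),onz(P,*u(303,265),.165))
b=cv2.imread('pics/side0.png')
cv2.imwrite('pics/c2.png',cv2.resize(b[115:240,270:365],None,fx=5,fy=4.8,interpolation=cv2.INTER_CUBIC))
E
```

```text
pos [ 0.2287 -0.4977  0.2371] th 128.11 tilt [-0.0026  0.0119] F [-0.5 -0.7 -0.3] M [-0.01 -0.02  0.07] w 0.0857 q6 -115.8
cm in tool now [ 7.86 45.68  4.04]
after turn:  [-18.92  42.34   3.71] yaw rad -0.591
tang [0.533502   0.20455264 0.155     ] [0.50906976 0.19153904 0.155     ] 28.0415826040605
(np.float64(315.71994342933124), np.float64(143.5221541565673)) (np.float64(315.71994342933124), np.float64(143.5221541565673)) [0.51930779 0.19868855 0.165     ]
```

View pics/c2.png

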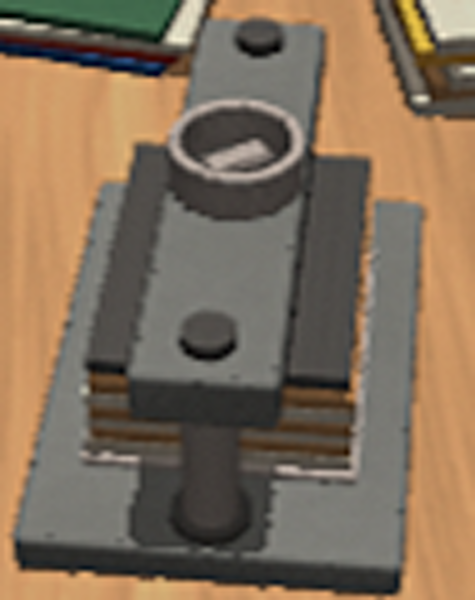

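The side crop puts the rim centre at about (238,142), which is image (317.6,144.6). That is within 2 mm of the top-view estimate of (0.520,0.198).

Emit:
carry_out([
  {"tx": 0, "ty": 0, "tz": 0, "yaw": -0.148},
  {"tx": 0, "ty": 0, "tz": 0, "yaw": -0.148},
  {"tx": 0, "ty": 0, "tz": 0, "yaw": -0.148},
  {"tx": 0, "ty": 0, "tz": 0, "yaw": -0.148},
  {"tx": -1.9, "ty": 4.2, "tz": 0.3, "yaw": 0},
  {"tx": -1.9, "ty": 4.2, "tz": 0.3, "yaw": 0},
  {"tx": -1.9, "ty": 4.2, "tz": 0.3, "yaw": 0},
  {"tx": -1.9, "ty": 4.2, "tz": 0.3, "yaw": 0},
  {"tx": -1.9, "ty": 4.2, "tz": 0.3, "yaw": 0},
  {"tx": -1.9, "ty": 4.2, "tz": 0.3, "yaw": 0},
  {"tx": -1.9, "ty": 4.2, "tz": 0.3, "yaw": 0},
  {"tx": -1.9, "ty": 4.2, "tz": 0.3, "yaw": 0},
], jaw=-1)

```text
time_s: 2.5
position: [0.4783, -0.2146, 0.2116]
tool_rot: [[-0.952, 0.305, -0.006], [0.305, 0.952, 0.018], [0.011, 0.016, -1.0]]
ft_force: [-0.0, -0.6, -0.6]
grip_width: 0.0858
```

```bash
python3 -c "
from h import *
go([.5395,-.1535,.2],162)"
```

```text
pos [ 0.4783 -0.2146  0.2116] th 162.27 tilt [-0.0059  0.0184] F [-0.  -0.6 -0.6] M [-0.03 -0.05 -0.04] w 0.0858 q6 -109.8
cm in tool now [-3.98  7.67  1.23]
after turn:  [-3.93  7.7   1.16] yaw rad 0.005
```

Emit:
carry_out([
  {"tx": -2, "ty": 3.8, "tz": 0.3, "yaw": 0},
  {"tx": -1.5, "ty": 3, "tz": 0.3, "yaw": 0},
  {"tx": 0, "ty": 0, "tz": 0, "yaw": 0},
  {"tx": 0, "ty": 0, "tz": 0, "yaw": 0},
  {"tx": 0, "ty": 0, "tz": 0, "yaw": 0},
])

```text
time_s: 3.0
position: [0.5358, -0.1528, 0.204]
tool_rot: [[-0.955, 0.298, -0.009], [0.298, 0.954, 0.021], [0.015, 0.017, -1.0]]
ft_force: [0.5, -1.2, -0.6]
grip_width: 0.0855
```

```bash
python3 -c "
from h import *
go([.5395,-.1535,.12],162)
im,P=snap('wrist','w0.png'); print(P); print(proj(P,[.6121,-.1768,.066]),proj(P,[.4649,-.1295,.066]),proj(P,[.5395,-.1535,.074]))"
```

```text
pos [ 0.5358 -0.1528  0.204 ] th 162.68 tilt [-0.0093  0.0207] F [ 0.5 -1.2 -0.6] M [ 0.04  0.02 -0.04] w 0.0855 q6 -101.3
cm in tool now [-0.5  -0.1   8.39]
after turn:  [-0.37  0.05  8.4 ] yaw rad 0.012
{'vertical_fov': 58.81056414342959, 'cx': 322.3751804116841, 'cy': 199.50014254053184, 'view': array([[ 0.29714396,  0.95468482,  0.01680358, -0.01581567],
       [-0.90492876,  0.28718516, -0.31405194,  0.55750792],
       [-0.30464636,  0.07811259,  0.94925709, -0.16981941],
       [ 0.        ,  0.        ,  0.        ,  1.        ]])}
(np.float64(320.5133291389502), np.float64(277.872126922066)) (np.float64(322.10642243671725), np.float64(91.37579741428017)) (np.float64(321.33708526330673), np.float64(196.958666794407))
```

View pics/w0.png

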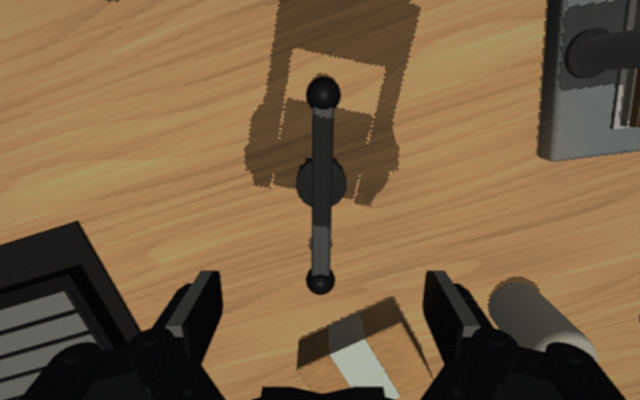

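```bash
python3 -c "
from h import *
P=env.camera_params('wrist')
a=onz(P,323,92.5,.066);b=onz(P,320,281,.066);print(a,b,(a+b)/2,np.linalg.norm(a-b),np.degrees(np.arctan2(*(b-a)[1::-1])))
print(onz(P,321.5,182,.038))"
```

```text
[ 0.46573937 -0.12934361  0.066     ] [ 0.61481834 -0.17847066  0.066     ] [ 0.54027886 -0.15390714  0.066     ] 0.1569649832544061 -18.23896914669016
[ 0.53760584 -0.15253931  0.038     ]
```

Emit:
carry_out([
  {"tx": -0.3, "ty": -0.1, "tz": 3, "yaw": 0.012},
  {"tx": -0.2, "ty": 0, "tz": 3, "yaw": 0},
  {"tx": 0, "ty": 0, "tz": 2, "yaw": 0},
  {"tx": 0, "ty": 0, "tz": 0, "yaw": 0},
  {"tx": 0, "ty": 0, "tz": 0, "yaw": 0},
])

```text
time_s: 3.55
position: [0.5379, -0.1592, 0.1239]
tool_rot: [[-0.948, 0.317, -0.006], [0.317, 0.948, 0.018], [0.011, 0.015, -1.0]]
ft_force: [0.2, -0.1, -0.4]
grip_width: 0.0852
```

```bash
python3 -c "
from h import *
go([.540,-.1537,.058],161.8)"
```

```text
pos [ 0.5379 -0.1592  0.1239] th 161.5 tilt [-0.0056  0.0181] F [ 0.2 -0.1 -0.4] M [-0.05  0.02 -0.02] w 0.0852 q6 -100.7
cm in tool now [-0.1   0.48  6.6 ]
after turn:  [-0.03  0.58  6.59] yaw rad -0.005
```

Emit:
carry_out([
  {"tx": -0.1, "ty": 0.4, "tz": 2, "yaw": 0},
  {"tx": 0, "ty": 0.1, "tz": 1.5, "yaw": 0},
  {"tx": 0, "ty": 0, "tz": 1, "yaw": 0},
  {"tx": 0, "ty": 0, "tz": 0, "yaw": 0},
])

```text
time_s: 3.95
position: [0.5418, -0.1568, 0.0831]
tool_rot: [[-0.947, 0.32, 0.003], [0.32, 0.947, 0.014], [0.002, 0.014, -1.0]]
ft_force: [-0.7, -0.1, -0.1]
grip_width: 0.0854
```

```bash
python3 -c "
from h import *
go([.540,-.1537,.058],161.8)"
```

```text
pos [ 0.5418 -0.1568  0.0831] th 161.34 tilt [0.0025 0.0135] F [-0.7 -0.1 -0.1] M [-0.04 -0.05  0.03] w 0.0854 q6 -100.2
cm in tool now [0.27 0.2  2.52]
after turn:  [0.27 0.24 2.51] yaw rad -0.008
```

Emit:
carry_out([
  {"tx": 0.2, "ty": 0.2, "tz": 1, "yaw": -0.008},
  {"tx": 0.1, "ty": 0.1, "tz": 1, "yaw": 0},
  {"tx": 0, "ty": 0, "tz": 0.4, "yaw": 0},
  {"tx": 0, "ty": 0, "tz": 0, "yaw": 0},
  {"tx": 0, "ty": 0, "tz": 0, "yaw": 0},
])

```text
time_s: 4.45
position: [0.5407, -0.1532, 0.0595]
tool_rot: [[-0.95, 0.312, 0.006], [0.312, 0.95, 0.012], [-0.002, 0.013, -1.0]]
ft_force: [0.0, 0.1, 0.6]
grip_width: 0.0852
```

```bash
python3 -c "
from h import *
go([.540,-.1537,.058],161.8)"
```

```text
pos [ 0.5407 -0.1532  0.0595] th 161.81 tilt [0.0058 0.0118] F [0.  0.1 0.6] M [-0.   -0.05  0.01] w 0.0852 q6 -100.5
cm in tool now [ 0.05 -0.07  0.15]
after turn:  [ 0.05 -0.07  0.15] yaw rad 0.0
```

Aligned within 1 mm, so I'll close the jaws.

Emit:
carry_out([
  {"tx": 0.05, "ty": -0.05, "tz": 0.1, "yaw": 0},
  {"tx": 0, "ty": 0, "tz": 0, "yaw": 0},
  {"tx": 0, "ty": 0, "tz": 0, "yaw": 0},
  {"tx": 0, "ty": 0, "tz": 0, "yaw": 0},
  {"tx": 0, "ty": 0, "tz": 0, "yaw": 0},
  {"tx": 0, "ty": 0, "tz": 0, "yaw": 0},
  {"tx": 0, "ty": 0, "tz": 0, "yaw": 0},
  {"tx": 0, "ty": 0, "tz": 0, "yaw": 0},
  {"tx": 0, "ty": 0, "tz": 0, "yaw": 0},
  {"tx": 0, "ty": 0, "tz": 0, "yaw": 0},
], jaw=1, squeeze=60)

```text
time_s: 5.45
position: [0.5406, -0.1536, 0.0594]
tool_rot: [[-0.95, 0.312, 0.007], [0.312, 0.95, 0.011], [-0.004, 0.013, -1.0]]
ft_force: [-0.2, 0.6, 0.5]
grip_width: 0.0148
```

```bash
python3 -c "
from h import *
go([.540,-.1537,.25],207)"
```

```text
pos [ 0.5406 -0.1536  0.0594] th 161.82 tilt [0.0074 0.0111] F [-0.2  0.6  0.5] M [-0.02  0.02 -0.03] w 0.0148 q6 -100.6
cm in tool now [ -0.02   0.22 -19.06]
after turn:  [  0.05   0.02 -19.06] yaw rad -0.789
```

Emit:
carry_out([
  {"tx": 0, "ty": 0, "tz": -1, "yaw": 0},
  {"tx": 0, "ty": 0, "tz": -2.5, "yaw": 0},
  {"tx": 0, "ty": 0, "tz": -3, "yaw": 0},
  {"tx": 0, "ty": 0, "tz": -3, "yaw": 0},
  {"tx": 0, "ty": 0, "tz": -3, "yaw": 0},
  {"tx": 0, "ty": 0, "tz": -3, "yaw": -0.13},
  {"tx": 0, "ty": 0, "tz": -2.5, "yaw": -0.14},
  {"tx": 0, "ty": 0, "tz": -2, "yaw": -0.14},
  {"tx": 0, "ty": 0, "tz": -1, "yaw": -0.14},
  {"tx": 0, "ty": 0, "tz": 0, "yaw": -0.14},
  {"tx": 0, "ty": 0, "tz": 0, "yaw": -0.1},
])

```text
time_s: 6.55
position: [0.5355, -0.1548, 0.2797]
tool_rot: [[-0.876, -0.482, -0.002], [-0.482, 0.876, 0.015], [-0.006, 0.015, -1.0]]
ft_force: [-0.1, -0.2, -5.2]
grip_width: 0.0154
```

```bash
python3 -c "
from h import *
go([.5205,.1975,.25],207)"
```

```text
pos [ 0.5355 -0.1548  0.2797] th -151.21 tilt [-0.0021  0.0154] F [-0.1 -0.2 -5.2] M [-0.01  0.03  0.02] w 0.0154 q6 -147.4
cm in tool now [-15.64  31.55   3.52]
after turn:  [-14.66  32.07   2.97] yaw rad 0.031
```

Emit:
carry_out([
  {"tx": -1, "ty": 2, "tz": 0, "yaw": 0.01},
  {"tx": -1.7, "ty": 3.5, "tz": 0.2, "yaw": 0.01},
  {"tx": -1.9, "ty": 4, "tz": 0.2, "yaw": 0},
  {"tx": -1.9, "ty": 4, "tz": 0.2, "yaw": 0},
  {"tx": -1.9, "ty": 4, "tz": 0.2, "yaw": 0},
  {"tx": -1.9, "ty": 4, "tz": 0.2, "yaw": 0},
  {"tx": -1.9, "ty": 3.5, "tz": 0.2, "yaw": 0},
  {"tx": -1.4, "ty": 2.8, "tz": 0.2, "yaw": 0},
  {"tx": -0.8, "ty": 1.5, "tz": 0, "yaw": 0},
  {"tx": 0, "ty": 0, "tz": 0, "yaw": 0},
  {"tx": 0, "ty": 0, "tz": 0, "yaw": 0},
])

```text
time_s: 7.65
position: [0.5201, 0.1833, 0.2712]
tool_rot: [[-0.886, -0.464, -0.011], [-0.464, 0.886, 0.015], [0.003, 0.019, -1.0]]
ft_force: [0.2, -0.2, -4.6]
grip_width: 0.0151
```

```bash
python3 -c "
from h import *
go([.5205,.1975,.25],207)"
```

```text
pos [0.5201 0.1833 0.2712] th -152.35 tilt [-0.0112  0.0152] F [ 0.2 -0.2 -4.6] M [-0.05 -0.03  0.03] w 0.0151 q6 -111.0
cm in tool now [-0.7   1.2   2.14]
after turn:  [-0.68  1.24  2.12] yaw rad 0.011
```

Emit:
carry_out([
  {"tx": -0.5, "ty": 0.8, "tz": 0.5, "yaw": 0.011},
  {"tx": -0.2, "ty": 0.3, "tz": 0.5, "yaw": 0},
  {"tx": 0, "ty": 0, "tz": 0, "yaw": 0},
  {"tx": 0, "ty": 0, "tz": 0, "yaw": 0},
  {"tx": 0, "ty": 0, "tz": 0, "yaw": 0},
])

```text
time_s: 8.15
position: [0.5213, 0.1947, 0.2603]
tool_rot: [[-0.893, -0.45, -0.013], [-0.45, 0.893, 0.014], [0.005, 0.019, -1.0]]
ft_force: [1.0, 0.3, -3.9]
grip_width: 0.0147
```

```bash
python3 -c "
from h import *
go([.521,.1965,.23],207)
a,P=snap('side','s1.png');b,Q=snap('wrist','w1.png');c,T=snap('top','t1.png')
f=lambda i,y,x,h,w,k:cv2.resize(i[y:y+h,x:x+w],None,fx=k,fy=k,interpolation=cv2.INTER_CUBIC)
A=f(a,60,250,130,130,3);A=A[:390];C=f(c,160,180,130,130,3)
cv2.imwrite('pics/m1.png',np.hstack([A,C])[:,:,::-1])
"
```

```text
pos [0.5213 0.1947 0.2603] th -153.27 tilt [-0.0126  0.0144] F [ 1.   0.3 -3.9] M [ 0.02  0.02 -0.05] w 0.0147 q6 -108.9
cm in tool now [-0.07  0.12  3.03]
after turn:  [-0.05  0.18  3.03] yaw rad -0.005
```

View pics/m1.png

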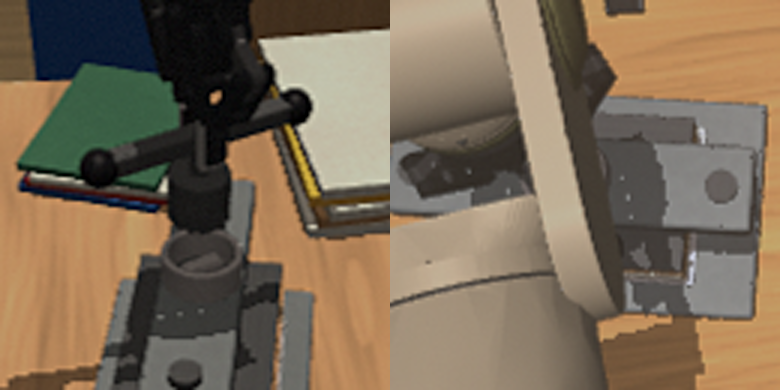

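```bash
python3 -c "
from h import *
Q=env.camera_params('side')
for p in [[.5207,.1954,.220],[.5205,.1975,.165],[.5205,.1975,.152]]: print(proj(Q,p))
i=cv2.imread('pics/s1.png').astype(int).sum(2)
for v in (118,122,126,130): print(v,i[v,295:345])
i=cv2.imread('pics/side0.png').astype(int).sum(2)
for v in (144,155): print(v,i[v,295:345])
"
```

```text
(np.float64(316.3075950013538), np.float64(123.57577672686296))
(np.float64(316.18289763734913), np.float64(143.64147770944157))
(np.float64(316.1922696678179), np.float64(148.23649620564382))
118 [225 229 234 236 229 230 223 232 188 146 157 131 104 108 108 111 109 106
  89  80  75  67  62  68  87 103 106 103 112 104  95 118 347 442 417 419
 414 399 390 401 398 398 391 393 394 391 400 423 421 395]
122 [ 54  48  58  63  76  98  88  89 432 624 477  91  33  63  76  87 104 109
 113 111 113 108 113 114 112 110 104  98  94  65  42  67 263 349 327 323
 325 332 307 231 318 412 393 388 385 391 396 410 432 423]
126 [ 55  65  65  77 100 105 100 119 128 138 119  70  64  65  66  70  74  68
  69  69  65  69  75  74  76  70  70  74  61  56  36 182 312 342 330 332
 334 332 299 232 337 425 399 393 397 394 400 409 412 423]
130 [392 258 183 161  46  40  33 203 256 201 160  58  49  67  76  70  70  77
  79  71  70  68  72  76  59  62  61  68  67  53  44 198 313 332 328 328
 337 318 207 225 374 415 409 398 396 393 401 410 410 412]
144 [499 456 397 384 380 416 454 426 382 472 442 219 147 167 169 184 178 184
 186 183 182 172 153 181 260 404 417 242 153 168 169 157 115 350 530 467
 281 219 376 476 465 473 475 458 441 440 451 447 448 462]
155 [223 223 230 231 233 234 224 216 286 271 151 158 168 176 182 181 184 189
 189 191 190 191 186 179 179 191 200 188 175 178 189 183 169 152 214 205
 100 184 232 223 226 224 225 222 230 229 225 204 270 404]
```

Emit:
carry_out([
  {"tx": -0.2, "ty": 0, "tz": 1.2, "yaw": 0},
  {"tx": -0.1, "ty": 0, "tz": 1, "yaw": 0},
  {"tx": 0, "ty": 0, "tz": 0.5, "yaw": 0},
  {"tx": 0, "ty": 0, "tz": 0, "yaw": 0},
  {"tx": 0, "ty": 0, "tz": 0, "yaw": 0},
])

```text
time_s: 8.8
position: [0.5237, 0.1965, 0.2303]
tool_rot: [[-0.893, -0.45, -0.014], [-0.45, 0.893, 0.014], [0.006, 0.019, -1.0]]
ft_force: [0.2, -0.1, -3.6]
grip_width: 0.0145
```

```bash
python3 -c "
from h import *
go([.5232,.1958,.220],207)
a,P=snap('side','s2.png');b,Q=snap('wrist','w2.png')
f=lambda i,y,x,h,w,k:cv2.resize(i[y:y+h,x:x+w],None,fx=k,fy=k,interpolation=cv2.INTER_CUBIC)
A=f(a,105,280,70,70,6)
cv2.imwrite('pics/m2.png',np.hstack([A,f(b,0,140,400,360,1.05)])[:,:,::-1])
"
```

```text
pos [0.5237 0.1965 0.2303] th -153.27 tilt [-0.0137  0.0144] F [ 0.2 -0.1 -3.6] M [ 0.01 -0.02  0.04] w 0.0145 q6 -108.8
cm in tool now [ 0.07 -0.06  1.03]
after turn:  [ 0.08 -0.04  1.03] yaw rad -0.005
```

View pics/m2.png

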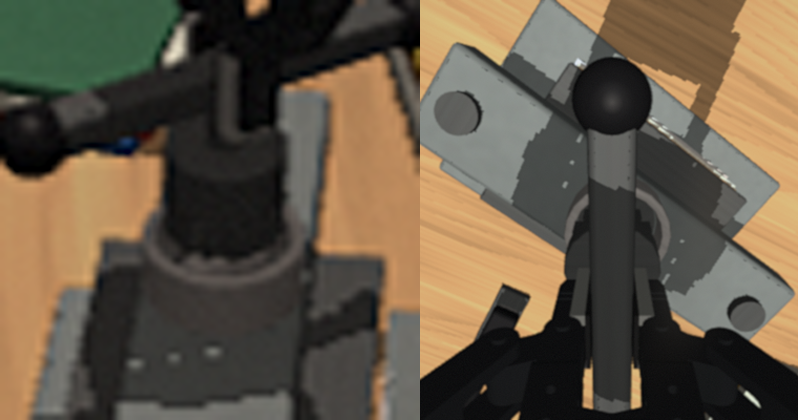

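```bash
python3 -c "
from h import *
Q=env.camera_params('wrist');print(np.round(np.array(Q['view']),4))
b=cv2.imread('pics/w2.png');g=b.astype(int).sum(2)
for v in (195,200,205,210,215,220,225,230): print(v,g[v,265:305],g[v,345:390])
cv2.imwrite('pics/m3.png',cv2.resize(b[160:300,260:400],None,fx=4,fy=4,interpolation=cv2.INTER_CUBIC))
"
```

```text
[[-0.4502  0.8927  0.0188  0.0579]
 [-0.8477 -0.4207 -0.3232  0.5647]
 [-0.2806 -0.1615  0.9461 -0.1912]
 [ 0.      0.      0.      1.    ]]
195 [219 217 215 220 218 218 223 217 216 218 217 217 217 218 219 220 217 211
 188 170 166 185 231 272 302 316 323 324 325 329 322 320 304 269 210 139
 107 107 123 127] [125 149 153 154 152 149 152 149 152 147 147 160 195 245 283 306 312 321
 325 331 333 331 317 288 247 218 217 222 221 224 225 223 221 221 215 214
 214 211 205 194 183 167 155 147 144]
200 [219 218 219 216 216 218 217 217 219 216 217 214 218 218 219 211 191 169
 184 240 284 305 310 311 311 313 308 293 246 193 148 115  88  75  74  81
  91 114 120 126] [ 86  83  86  90 107 137 149 150 150 147 148 146 149 149 148 145 166 203
 247 283 302 308 318 329 335 325 303 263 225 218 224 227 227 226 227 226
 227 226 227 222 220 218 215 213 211]
205 [223 222 221 217 217 219 217 218 217 217 217 218 219 217 204 190 214 268
 303 315 321 326 327 324 306 259 196 153 144 138 110  89  82  79  78  74
  91 108 121 127] [ 85  82  78  80  83 107 139 148 151 151 151 154 149 152 155 155 154 168
 187 185 201 2
[... 1156 characters left out ...]
 [264 268 272 273 272 270 259 237 218 198 191 202 242 291 313 317 321 317
 274 177  92  68  74  72  77  77  82 102 121 135 148 145 147 149 145 134
 108 103 114 121] [139 151 151 152 153 149 144 130 116  96  89  84  87  87  86  87 101 131
 157 162 160 159 156 155 167 218 281 313 315 321 318 317 303 278 239 224
 222 224 226 229 227 227 227 229 230]
230 [264 265 264 264 262 261 265 266 267 268 271 272 270 282 305 301 241 142
  74  73  86 107 122 138 148 147 149 151 151 147 152 152 152 152 147 137
 108 104 119 122] [144 152 155 151 149 152 149 152 153 152 152 152 143 131 111  94  85  86
  94 123 154 167 159 174 228 287 312 319 323 321 320 307 270 235 225 224
 227 225 227 228 225 234 282 347 371]
```

View pics/m3.png

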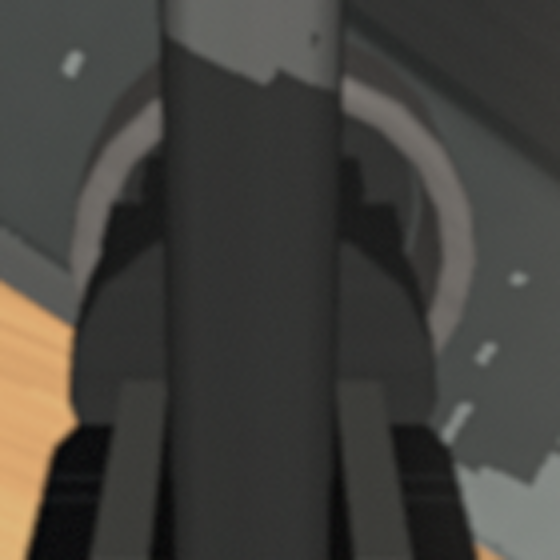

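The hub and collar are centred in the side view. The wrist view shows the collar (u≈327.8) about 2.5 mm to the +y tool side of the hub axis (u≈323.2). I'll correct that and descend by feel.

Emit:
carry_out([
  {"tx": -0.07, "ty": 0.25, "tz": 0, "yaw": 0},
  {"tx": 0, "ty": 0, "tz": 0.2, "yaw": 0},
  {"tx": 0, "ty": 0, "tz": 0.2, "yaw": 0},
  {"tx": 0, "ty": 0, "tz": 0.2, "yaw": 0},
  {"tx": 0, "ty": 0, "tz": 0.2, "yaw": 0},
  {"tx": 0, "ty": 0, "tz": 0.1, "yaw": 0},
])

```text
time_s: 9.5
position: [0.5233, 0.1995, 0.2218]
tool_rot: [[-0.893, -0.45, -0.011], [-0.45, 0.893, 0.015], [0.003, 0.018, -1.0]]
ft_force: [-0.1, -0.4, -4.3]
grip_width: 0.0148
```

```bash
python3 -c "
from h import *
go([.5232,.199,.215],207)"
```

```text
pos [0.5233 0.1995 0.2218] th -153.27 tilt [-0.0112  0.0147] F [-0.1 -0.4 -4.3] M [-0.01 -0.04 -0.07] w 0.0148 q6 -108.5
cm in tool now [ 0.03 -0.06  0.68]
after turn:  [ 0.04 -0.04  0.68] yaw rad -0.005
```

Emit:
carry_out([
  {"tx": 0, "ty": 0, "tz": 0.2, "yaw": 0},
  {"tx": 0, "ty": 0, "tz": 0.2, "yaw": 0},
  {"tx": 0, "ty": 0, "tz": 0.2, "yaw": 0},
  {"tx": 0, "ty": 0, "tz": 0.15, "yaw": 0},
])

```text
time_s: 9.9
position: [0.5233, 0.1996, 0.2136]
tool_rot: [[-0.893, -0.45, -0.011], [-0.45, 0.893, 0.015], [0.003, 0.018, -1.0]]
ft_force: [0.2, 0.1, -3.9]
grip_width: 0.0151
```

```bash
python3 -c "
from h import *
go([.5232,.199,.1994],207)"
```

```text
pos [0.5233 0.1996 0.2136] th -153.27 tilt [-0.0112  0.0146] F [ 0.2  0.1 -3.9] M [-0.01 -0.04  0.01] w 0.0151 q6 -108.5
cm in tool now [ 0.03 -0.08  1.42]
after turn:  [ 0.03 -0.05  1.42] yaw rad -0.005
```

Emit:
carry_out([
  {"tx": 0, "ty": 0, "tz": 0.1, "yaw": 0},
  {"tx": 0, "ty": 0, "tz": 0.1, "yaw": 0},
  {"tx": 0, "ty": 0, "tz": 0.1, "yaw": 0},
])

```text
time_s: 10.2
position: [0.5233, 0.1996, 0.2103]
tool_rot: [[-0.893, -0.45, -0.011], [-0.45, 0.893, 0.015], [0.003, 0.018, -1.0]]
ft_force: [0.5, -0.0, -4.2]
grip_width: 0.0148
```

```bash
python3 -c "
from h import *
go([.5232,.199,.1994],207)"
```

```text
pos [0.5233 0.1996 0.2103] th -153.27 tilt [-0.0112  0.0146] F [ 0.5 -0.  -4.2] M [-0.07  0.01 -0.03] w 0.0148 q6 -108.5
cm in tool now [ 0.03 -0.08  1.09]
after turn:  [ 0.03 -0.06  1.09] yaw rad -0.005
```

It's 4 mm below the tang's top with no contact force, so the slot is over the tang. I'll carry on down.

Emit:
carry_out([
  {"tx": 0, "ty": 0, "tz": 0.15, "yaw": 0},
  {"tx": 0, "ty": 0, "tz": 0.15, "yaw": 0},
  {"tx": 0, "ty": 0, "tz": 0.15, "yaw": 0},
  {"tx": 0, "ty": 0, "tz": 0.15, "yaw": 0},
  {"tx": 0, "ty": 0, "tz": 0.15, "yaw": 0},
])

```text
time_s: 10.7
position: [0.5232, 0.1998, 0.2023]
tool_rot: [[-0.893, -0.45, -0.011], [-0.45, 0.893, 0.015], [0.003, 0.018, -1.0]]
ft_force: [0.0, -0.2, -3.7]
grip_width: 0.0152
```

```bash
python3 -c "
from h import *
go([.5232,.199,.1994],207)"
```

```text
pos [0.5232 0.1998 0.2023] th -153.27 tilt [-0.011   0.0147] F [ 0.  -0.2 -3.7] M [-0.03 -0.02 -0.01] w 0.0152 q6 -108.5
cm in tool now [ 0.04 -0.07  0.29]
after turn:  [ 0.04 -0.07  0.29] yaw rad -0.005
```

Emit:
carry_out([
  {"tx": 0, "ty": 0, "tz": 0.1, "yaw": 0},
  {"tx": 0, "ty": 0, "tz": 0.1, "yaw": 0},
  {"tx": 0, "ty": 0, "tz": 0.08, "yaw": 0},
])

```text
time_s: 11.0
position: [0.5232, 0.1999, 0.1995]
tool_rot: [[-0.893, -0.45, -0.011], [-0.45, 0.893, 0.015], [0.003, 0.018, -1.0]]
ft_force: [-1.7, 0.9, 2.1]
grip_width: 0.0149
```

```bash
python3 -c "
from h import *
go([.5232,.199,.1994],207)"
```

```text
pos [0.5232 0.1999 0.1995] th -153.27 tilt [-0.0106  0.0149] F [-1.7  0.9  2.1] M [0.02 0.3  0.  ] w 0.0149 q6 -108.5
cm in tool now [ 0.04 -0.08  0.01]
after turn:  [ 0.05 -0.08  0.01] yaw rad -0.005
```

Seated: contact began at z=0.1995, the expected home height. Now I'll tighten clockwise.

Emit:
carry_out([
  {"tx": 0, "ty": 0, "tz": 0.02, "yaw": 0.08},
  {"tx": 0, "ty": 0, "tz": 0, "yaw": 0.1},
  {"tx": 0, "ty": 0, "tz": 0, "yaw": 0.1},
  {"tx": 0, "ty": 0, "tz": 0, "yaw": 0.1},
  {"tx": 0, "ty": 0, "tz": 0, "yaw": 0.1},
])

```text
time_s: 11.5
position: [0.5235, 0.1995, 0.1995]
tool_rot: [[-1.0, 0.029, -0.009], [0.029, 0.999, 0.013], [0.01, 0.013, -1.0]]
ft_force: [-0.0, -1.9, -3.4]
grip_width: 0.0149
```

```bash
python3 -c "
from h import *
go([.5232,.199,.1994],79.5)"
```

```text
pos [0.5235 0.1995 0.1995] th 178.36 tilt [-0.0093  0.0134] F [-0.  -1.9 -3.4] M [-0.22 -0.03  0.25] w 0.0149 q6 -80.1
cm in tool now [ 0.03 -0.05  0.01]
after turn:  [-0.05 -0.02  0.01] yaw rad 1.725
```

The moment is 0.25 N·m, which is the screw's friction, so the tang is turning with the handle.

Emit:
carry_out([
  {"tx": 0, "ty": 0, "tz": 0, "yaw": 0.12},
  {"tx": 0, "ty": 0, "tz": 0, "yaw": 0.12},
  {"tx": 0, "ty": 0, "tz": 0, "yaw": 0.12},
  {"tx": 0, "ty": 0, "tz": 0, "yaw": 0.12},
  {"tx": 0, "ty": 0, "tz": 0, "yaw": 0.12},
  {"tx": 0, "ty": 0, "tz": 0, "yaw": 0.12},
  {"tx": 0, "ty": 0, "tz": 0, "yaw": 0.12},
  {"tx": 0, "ty": 0, "tz": 0, "yaw": 0.12},
  {"tx": 0, "ty": 0, "tz": 0, "yaw": 0.12},
  {"tx": 0, "ty": 0, "tz": 0, "yaw": 0.12},
  {"tx": 0, "ty": 0, "tz": 0, "yaw": 0.12},
  {"tx": 0, "ty": 0, "tz": 0, "yaw": 0.1},
])

```text
time_s: 12.7
position: [0.5219, 0.1981, 0.1994]
tool_rot: [[-0.068, 0.998, -0.012], [0.998, 0.068, 0.008], [0.008, -0.012, -1.0]]
ft_force: [-0.6, 0.2, -3.5]
grip_width: 0.0151
```

```bash
python3 -c "
from h import *
go([.5232,.199,.1994],79.5)"
```

```text
pos [0.5219 0.1981 0.1994] th 93.89 tilt [-0.0123  0.0076] F [-0.6  0.2 -3.5] M [-0.12  0.13  0.27] w 0.0151 q6 4.4
cm in tool now [ 0.08  0.14 -0.  ]
after turn:  [ 0.11  0.12 -0.  ] yaw rad 0.251
```

Now small steps to the stop, watching the moment.

Emit:
carry_out([
  {"tx": 0, "ty": 0, "tz": 0, "yaw": 0.06},
  {"tx": 0, "ty": 0, "tz": 0, "yaw": 0.06},
  {"tx": 0, "ty": 0, "tz": 0, "yaw": 0.05},
  {"tx": 0, "ty": 0, "tz": 0, "yaw": 0.04},
])

```text
time_s: 13.1
position: [0.5214, 0.1982, 0.1994]
tool_rot: [[0.15, 0.989, -0.013], [0.989, -0.15, 0.007], [0.005, -0.014, -1.0]]
ft_force: [-0.7, 0.1, -4.4]
grip_width: 0.0144
```

```bash
python3 -c "
from h import *
go([.5232,.199,.1994],79.5)"
```

```text
pos [0.5214 0.1982 0.1994] th 81.36 tilt [-0.0127  0.0068] F [-0.7  0.1 -4.4] M [-0.04 -0.    0.25] w 0.0144 q6 17.0
cm in tool now [ 0.11  0.16 -0.  ]
after turn:  [ 0.11  0.16 -0.  ] yaw rad 0.033
```

Emit:
carry_out([
  {"tx": 0, "ty": 0, "tz": 0, "yaw": 0.03},
  {"tx": 0, "ty": 0, "tz": 0, "yaw": 0.02},
  {"tx": 0, "ty": 0, "tz": 0, "yaw": 0.02},
])

```text
time_s: 13.4
position: [0.5213, 0.1982, 0.1994]
tool_rot: [[0.221, 0.975, -0.013], [0.975, -0.221, 0.006], [0.003, -0.014, -1.0]]
ft_force: [-0.2, 0.4, -4.4]
grip_width: 0.0144
```

```bash
python3 -c "
from h import *
go([.5232,.199,.1994],79.5)"
```

```text
pos [0.5213 0.1982 0.1994] th 77.21 tilt [-0.0127  0.0063] F [-0.2  0.4 -4.4] M [-0.1  -0.    0.28] w 0.0144 q6 21.1
cm in tool now [ 0.12  0.17 -0.  ]
after turn:  [ 0.11  0.17 -0.  ] yaw rad -0.04
```

Emit:
carry_out([
  {"tx": 0, "ty": 0, "tz": 0, "yaw": 0.02},
  {"tx": 0, "ty": 0, "tz": 0, "yaw": 0.02},
  {"tx": 0, "ty": 0, "tz": 0, "yaw": 0.015},
])

```text
time_s: 13.7
position: [0.5212, 0.1983, 0.1994]
tool_rot: [[0.278, 0.96, -0.013], [0.961, -0.278, 0.006], [0.002, -0.014, -1.0]]
ft_force: [0.3, 0.1, -4.5]
grip_width: 0.0144
```

```bash
python3 -c "
from h import *
go([.5232,.199,.1994],79.5)"
```

```text
pos [0.5212 0.1983 0.1994] th 73.84 tilt [-0.0129  0.0063] F [ 0.3  0.1 -4.5] M [-0.03  0.07  0.24] w 0.0144 q6 24.5
cm in tool now [ 0.13  0.17 -0.  ]
after turn:  [ 0.11  0.18 -0.  ] yaw rad -0.099
```

Emit:
carry_out([
  {"tx": 0, "ty": 0, "tz": 0, "yaw": 0.02},
  {"tx": 0, "ty": 0, "tz": 0, "yaw": 0.02},
])

```text
time_s: 13.9
position: [0.5212, 0.1983, 0.1994]
tool_rot: [[0.319, 0.948, -0.013], [0.948, -0.319, 0.006], [0.002, -0.014, -1.0]]
ft_force: [-0.8, -1.1, -3.6]
grip_width: 0.0149
```

```bash
python3 -c "
from h import *
go([.5232,.199,.1994],79.5)"
```

```text
pos [0.5212 0.1983 0.1994] th 71.4 tilt [-0.013   0.0062] F [-0.8 -1.1 -3.6] M [-0.04  0.03  0.67] w 0.0149 q6 27.0
cm in tool now [ 0.13  0.17 -0.  ]
after turn:  [ 0.11  0.18 -0.  ] yaw rad -0.141
```

Emit:
carry_out([
  {"tx": 0, "ty": 0, "tz": 0, "yaw": 0.02},
  {"tx": 0, "ty": 0, "tz": 0, "yaw": 0.02},
])

```text
time_s: 14.1
position: [0.5212, 0.1984, 0.1994]
tool_rot: [[0.358, 0.934, -0.013], [0.934, -0.358, 0.006], [0.001, -0.014, -1.0]]
ft_force: [-0.2, -0.0, -4.5]
grip_width: 0.0149
```

```bash
python3 -c "
from h import *
go([.5232,.199,.1994],79.5)"
```

```text
pos [0.5212 0.1984 0.1994] th 69.04 tilt [-0.0127  0.0059] F [-0.2 -0.  -4.5] M [-0.07 -0.03  1.43] w 0.0149 q6 29.3
cm in tool now [ 0.13  0.17 -0.  ]
after turn:  [0.09 0.19 0.  ] yaw rad -0.183
```

The stop is firm: the moment rises from 0.25 to 1.43 N·m at 72–69°. I'll back off through the slot play only, to lay the bar along the beam, then check by camera.

Emit:
carry_out([
  {"tx": 0, "ty": 0, "tz": 0, "yaw": -0.04},
  {"tx": 0, "ty": 0, "tz": 0, "yaw": -0.04},
  {"tx": 0, "ty": 0, "tz": 0, "yaw": -0.03},
  {"tx": 0, "ty": 0, "tz": 0, "yaw": -0.02},
  {"tx": 0, "ty": 0, "tz": 0, "yaw": 0},
])

```text
time_s: 14.6
position: [0.5214, 0.1981, 0.1994]
tool_rot: [[0.235, 0.972, -0.013], [0.972, -0.235, 0.006], [0.003, -0.014, -1.0]]
ft_force: [-0.5, 0.8, -3.3]
grip_width: 0.015
```

```bash
python3 -c "
from h import *
go([.5232,.199,.1994],79.5)
b,Q=snap('wrist','w4.png')"
```

```text
pos [0.5214 0.1981 0.1994] th 76.4 tilt [-0.0126  0.0059] F [-0.5  0.8 -3.3] M [-0.04  0.01  0.03] w 0.015 q6 21.9
cm in tool now [ 0.13  0.16 -0.  ]
after turn:  [ 0.12  0.16 -0.  ] yaw rad -0.054
```

View pics/w4.png

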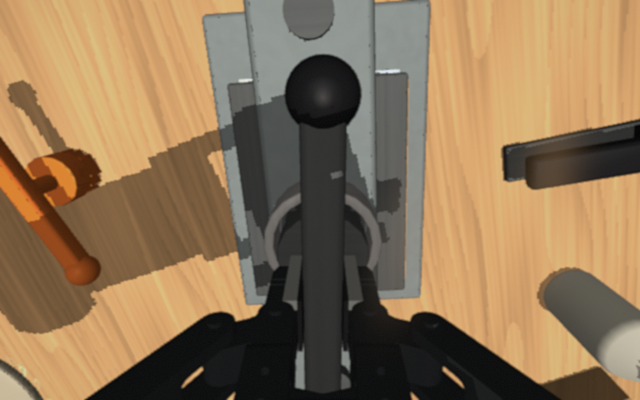

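```bash
python3 -c "
from h import *
Q=env.camera_params('wrist')
g=cv2.cvtColor(cv2.imread('pics/w4.png'),cv2.COLOR_BGR2GRAY).astype(int)
for v in (20,50,130): print(v,g[v,236:262],g[v,364:386])
A=lambda a,b:np.degrees(np.arctan2(*(a-b)[1::-1]))
c=onz(Q,322.5,233,.165);print('collar',c,'cap',onz(Q,309,12,.143),A(onz(Q,309,12,.143),c))
ball=onz(Q,323,91,.206);print('ball',ball,A(ball,env.observe()['position']),A(ball,c))
"
```

```text
20 [151 151 153 152 152 151 151 150 139 115  96 106 119 128 136 143 148 149
 149 150 150 150 150 151 150 150] [150 150 149 149 144 136 129 120 109  95 105 136 149 149 149 150 149 148
 149 149 148 148]
50 [151 150 150 149 149 149 148 149 148 149 149 147 133 109 105 117 125 131
 136 146 150 150 150 150 151 150] [149 149 149 149 146 139 131 124 115 101  99 121 143 149 148 149 149 149
 149 149 149 149]
130 [49 52 51 51 50 50 51 50 51 51 50 50 50 51 51 52 52 51 50 51 48 49 51 60
 66 72] [146 147 147 147 148 147 142 136 127 118 104  85  84  93  98  97  98  98
  98  98  96  93]
collar [0.52456026 0.20559726 0.165     ] cap [0.54257514 0.30881501 0.143     ] 80.09973166111097
ball [0.54190641 0.27439827 0.206     ] 74.95728333503638 75.84946439259134
```

```bash
python3 -c "
from h import *
Q=env.camera_params('wrist')
A=lambda a,b:round(np.degrees(np.arctan2(*(a-b)[1::-1])),2)
r=lambda u,v,z=.14:onz(Q,u,v,z)
print('right',A(r(373,20),r(375.5,130)),'left',A(r(246,20),r(249.6,50)))
print('bar edges top .214 / mid', A(r(302,150,.21),r(304,280,.21)),A(r(344.5,150,.21),r(342,240,.21)))
"
```

```text
right 80.52 left 80.04
bar edges top .214 / mid 76.23 76.02
```

Emit:
carry_out([
  {"tx": 0, "ty": 0, "tz": 0, "yaw": -0.03},
  {"tx": 0, "ty": 0, "tz": 0, "yaw": -0.03},
  {"tx": 0, "ty": 0, "tz": 0, "yaw": 0},
  {"tx": 0, "ty": 0, "tz": 0, "yaw": 0},
])

```text
time_s: 15.05
position: [0.5215, 0.1981, 0.1994]
tool_rot: [[0.174, 0.985, -0.012], [0.985, -0.174, 0.006], [0.004, -0.013, -1.0]]
ft_force: [-0.5, 0.1, -3.9]
grip_width: 0.015
```

```bash
python3 -c "
from h import *
go([.5232,.199,.1994],79.5)"
```

```text
pos [0.5215 0.1981 0.1994] th 79.99 tilt [-0.0124  0.0061] F [-0.5  0.1 -3.9] M [-0.02  0.03  0.03] w 0.015 q6 18.4
cm in tool now [ 0.12  0.16 -0.  ]
after turn:  [0.12 0.15 0.  ] yaw rad 0.009
```

Emit:
carry_out([
  {"tx": 0, "ty": 0, "tz": 0, "yaw": 0},
  {"tx": 0, "ty": 0, "tz": 0, "yaw": 0},
  {"tx": 0, "ty": 0, "tz": 0, "yaw": 0},
  {"tx": 0, "ty": 0, "tz": 0, "yaw": 0},
  {"tx": 0, "ty": 0, "tz": 0, "yaw": 0},
  {"tx": 0, "ty": 0, "tz": 0, "yaw": 0},
  {"tx": 0, "ty": 0, "tz": 0, "yaw": 0},
  {"tx": 0, "ty": 0, "tz": 0, "yaw": 0},
  {"tx": 0, "ty": 0, "tz": -0.5, "yaw": 0},
  {"tx": 0, "ty": 0, "tz": -1.5, "yaw": 0},
  {"tx": 0, "ty": 0, "tz": -2, "yaw": 0},
  {"tx": 0, "ty": 0, "tz": -2, "yaw": 0},
], jaw=-1)

```text
time_s: 16.25
position: [0.5221, 0.1977, 0.2616]
tool_rot: [[0.175, 0.985, -0.013], [0.985, -0.175, 0.006], [0.004, -0.014, -1.0]]
ft_force: [0.0, 0.2, 0.2]
grip_width: 0.0856
```

Emit:
carry_out([
  {"tx": 0, "ty": 0, "tz": -2, "yaw": 0},
  {"tx": 0, "ty": 0, "tz": -2, "yaw": 0},
  {"tx": -2, "ty": 0, "tz": -2, "yaw": 0},
  {"tx": -3, "ty": 0, "tz": -1, "yaw": 0},
  {"tx": -3, "ty": 0, "tz": 0, "yaw": 0},
  {"tx": -3, "ty": 0, "tz": 0, "yaw": 0},
  {"tx": -3, "ty": 0, "tz": 0, "yaw": 0},
  {"tx": -3, "ty": 0, "tz": 0, "yaw": 0},
  {"tx": -3, "ty": 0, "tz": 0, "yaw": 0},
  {"tx": -3, "ty": 0, "tz": 0, "yaw": 0},
  {"tx": 0, "ty": 0, "tz": 0, "yaw": 0},
  {"tx": 0, "ty": 0, "tz": 0, "yaw": 0},
])

```text
time_s: 17.45
position: [0.4811, -0.037, 0.3413]
tool_rot: [[0.173, 0.985, -0.002], [0.985, -0.173, 0.006], [0.005, -0.003, -1.0]]
ft_force: [-0.7, -0.5, -0.5]
grip_width: 0.0852
```

```bash
python3 -c "
from h import *
go([.5232,.199,.1994],79.5)
a,P=snap('side','s5.png');c,T=snap('top','t5.png')
f=lambda i,y,x,h,w,k:cv2.resize(i[y:y+h,x:x+w],None,fx=k,fy=k,interpolation=cv2.INTER_CUBIC)
cv2.imwrite('pics/m5.png',np.hstack([f(a,80,250,160,160,2.5),f(c,140,150,160,160,2.5)])[:,:,::-1])
for p in ([.522,.198,.206],[.535,.2754,.206],[.509,.121,.206]): print(proj(P,p),proj(T,p))
"
```

```text
pos [ 0.4811 -0.037   0.3413] th 80.04 tilt [-0.0019  0.0055] F [-0.7 -0.5 -0.5] M [-0.07 -0.04 -0.02] w 0.0852 q6 -8.6
cm in tool now [23.9   0.1  14.31]
after turn:  [23.97 -0.16 14.19] yaw rad 0.009
(np.float64(316.82884912880445), np.float64(128.28573457230544)) (np.float64(233.97069681272626), np.float64(213.60874307438823))
(np.float64(319.9440810199404), np.float64(108.18633833634374)) (np.float64(195.5737288960941), np.float64(211.8022004446837))
(np.float64(313.25371863265974), np.float64(151.13888767892487)) (np.float64(272.2071652645556), np.float64(215.43990324374235))
```

View pics/m5.png

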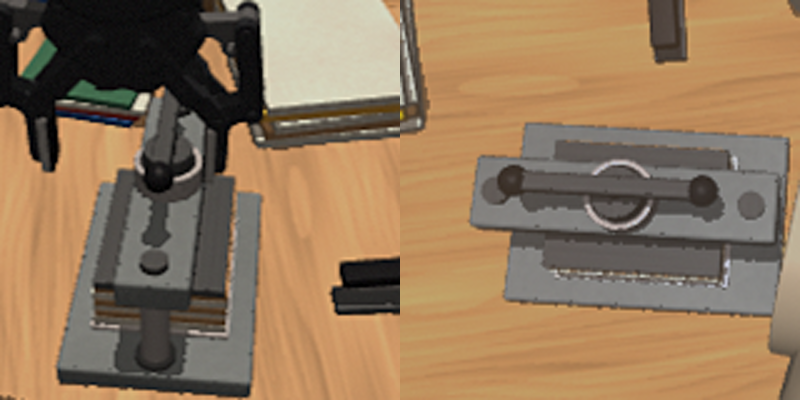

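```bash
python3 -c "
from h import *
S=env.camera_params('side');T=env.camera_params('top')
a=cv2.imread('pics/s5.png').max(2);c=cv2.imread('pics/t5.png').max(2)
print(a[141:160,303:324]);
def cen(i,u,v,r,th):
    y,x=np.mgrid[v-r:v+r+1,u-r:u+r+1];m=i[v-r:v+r+1,u-r:u+r+1]<th;return x[m].mean(),y[m].mean(),m.sum()
s=(313.2,149.3);t=cen(c,271,215,7,65);print(t,cen(c,194,212,7,65))
def tri(s,t):
    o,d=ray(S,*s);p,e=ray(T,*t);k=np.linalg.lstsq(np.c_[d,-e],p-o,rcond=None)[0];return o+d*k[0],p+e*k[1]
print(tri(s,t[:2]))
"
```

```text
[[209 194 183 134  41  74  85  70  69  81  80  80  80  82  79  48  22  62
   83  79  81]
 [203 188 169 101  18  50  78  76  77  83  78  81  82  82  74  42  51  79
   82  81  81]
 [173 152 153  63  22  22  47  72  83  87  84  84  85  85  68  37  63  86
   83  84  80]
 [177 158 160  76  27  18  24  45  62  58  51  58  68  78  62  27  67  85
   73  61  42]
 [192 176 162  83  28  20  19  22  28  29  24  26  31  49  44  23  41  46
   40  32  22]
 [176 151 191 141  44  14  17  22  24  29  32  27  20  20  24  25  29  29
   29  25  28]
 [131 117 182 183 108   7  20  24  23  40  50  38  24  23  20  21  28  29
   29  25  26]
 [ 77  65 128 191 154   2  16  24  29  51  65  55  31  22  18  16  24  28
   26  23  16]
 [ 65  47  68 117 102   7  17  21  24  39  48  43  29  24  18  12  17  17
   12   9  50]
 [ 70  55  53  50  36   8  19  18  19  27  30  29  23  23  15   6  27  68
   85 142 188]
 [ 74  59  57  48  20  11  16  19  22  20  20  22  15  15  19   1 103 182
  199 183 168]
 [ 73  56  60  53  27   8  13  16  17  19  17  19  15  15  10   1  85 127
  122 104  86]
 [ 60  53  57  61  49  19   2  14   9  16  13  16  13  11   7   2  58  74
   61  58  60]
 [ 66  52  57  63  58  32   2   7  16   8   8   9   8   3   0  29  61  71
   70  67  63]
 [ 97  91  54  58  62  50  14   6   3   5  14   4   9   0  16  50  67  71
   73  69  63]
 [111 101  52  55  62  64  55  31   3   0   1   0  18  51  66  66  67  68
   70  67  64]
 [121 122 118  97  58  62  64  63  60  54  45  57  61  66  72  69  67  66
   68  68  69]
 [119 127 129 100  51  55  60  64  68  68  66  67  69  68  66  67  69  67
   66  65  66]
 [118 123 126 121 113 118  93  59  62  67  66  66  68  67  64  67  68  68
   64  62  58]]
(np.float64(270.6388888888889), np.float64(216.38888888888889), np.int64(108)) (np.float64(194.0888888888889), np.float64(212.1), np.int64(90))
(array([0.50913595, 0.12435137, 0.20801506]), array([0.50713552, 0.12417425, 0.2076384 ]))
```

The ball triangulates to z≈0.207 m, against 0.206 expected when home. The top view shows the bar along the beam within about 1°. Handing in.

```bash
python3 -c "
from rig import env
print(env.close_job())"
```

```text
the job is handed in; nothing more can be done
None
```

The T-handle is on the press screw, fully home and tightened to the stop, with its bar along the beam. I handed the job in at about 17.6 s.

- **Fitting:** I picked up the dark handle rather than the red or orange one. The slot was lined up from the camera's view of the tang, about 127° backed off. It went down the full 15 mm onto the shoulder at the first try, so no search by feel was needed.
- **Tightening:** I turned it clockwise at a steady 0.25 N·m, which is the screw's friction. At the stop the moment rose to 1.43 N·m. I then turned back inside the slot's free play (moment about 0.03 N·m) to lay the bar along the beam, released it and backed the arm off.
- **Last checks:** A ball of the bar triangulates to z≈0.207 m, against 0.206 m expected when home. Bar and beam agree within about 1° in the top view. The gripper is clear, with about zero force, and I saw no sign of the other things having moved, though I did not measure them.
- **Disagreements:**
  - The camera estimates of the collar's position differed by about 3 mm, which the hub's play took up.
  - The stop came 2–3° further round than the camera-measured beam angle predicted. I put that down to give in the grip.

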